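# Hang the potato masher on the utensil carousel

### The arm

A 6-joint arm with a two-finger parallel gripper is mounted at the origin on the work surface. World frame = base frame: x ahead of the robot, y to its left, z up, the work surface at z = 0. Lengths are in m, angles in degrees, forces in N, time in s.
With the tool pointing down it reaches from about 0.25 to 0.725 m from the base axis. Payload 9.7 kg.
Tool frame: the origin (TCP) lies midway between the tips of the shut fingers; the grasp point (between the pads) lies bot.hold_point_z behind it (bot.hold_point_z is the distance from the TCP to the grasp point, in m); z points along the fingers, y is the line along which they close (so a half turn about z gives the same grasp; the last joint's range is limited). The gripper opens to 85 mm and grips with 20 to 120 N. Pads are 22 mm wide; open, the fingers measure 114 mm over their backs; the gripper's body (76 mm by 85 mm) begins 54 mm behind the grasp point. The pads swing forward as they close: fully open they stand 13 mm farther back than shut.
Start: joints at [-67.724, 4.979, 10.078, 95.1, 0, 90], TCP at [0.208, -0.509, 0.231] pointing down, gripper open.
Joint ranges: [-179.16, 179.16], [-48.56, 103.87], [-65.8, 70.77], [-126.05, 130.52], [-82.76, 87.17], [-180, 180]. Speed limits (degrees/s): [127.2, 127.2, 147.25, 180, 180, 180].

### API

Orientations are given as [roll, pitch, yaw] about the fixed x, y, z axes, in that order (R = Rz(yaw) Ry(pitch) Rx(roll)).
In Python, from workcell import bot, camera, camera_model, ticket gives the robot as it stands.
- The arm moves only by the tool send_rows, never from a script. Its argument "targets" is text: rows parted by semicolons, each of 5 numbers parted by spaces: the shift along the tool's x, y, z in mm, then the turn about the tool's z in degrees, then the closure in counts, from 0 (fully open) to 255 (shut). A call has 1 to 20 rows; each row is the pose to reach, as a shift and turn from the pose commanded when the call began, along the tool's axes at that moment; what a row does not reach only later rows make up. A row lasts 1/8 s, in which the tool goes at most 62.5 mm and 10.7 degrees, less where a joint would pass 70% of its speed; a pose out of reach is approached as far as the arm can. A call with a gripper value outside its range is refused whole. The fingers move at their own pace and stop on an object; "newtons" is the grip in N (left out, the last holds). Time passes only in rows, so rows that repeat a pose let the fingers close. It gives the time, the measured TCP pose, the force, the opening and the grip force at its end, in the units of the state.
- bot.get_obs(): the state, without advancing time (a new reading comes with each control period).
- camera(name): name is "side" or "top"; returns the picture (480x640x3 uint8, blue, green, red); there is no depth.
- camera_model(name): a dict with "K" (3x3 intrinsics, pixels), "pose" (4x4, takes a point from camera to world coordinates). Camera axes: x right, y down, z forward; pixel columns grow to the right and rows downward; lengths in m; the calibration is good to about 2 mm. A picture is of the moment at which its call begins. camera_model takes no time and is no camera call.
- ticket.job_done(): hands the job in; it is judged then, once.
The state is a dict: "time": time; "q": joint angles; "qd": joint speeds; "joint_efforts": joint torques, N m; "ee_pos": TCP position; "tcp_rot": TCP orientation; "wrist_force": force on the tool from outside, world axes, zero at the start; "torque": the same for the moment, N m; "opening": finger opening in m; "grasp_force": force on a finger pad.
Only numpy, scipy, OpenCV 4.12 (cv2) and the standard library are available. Lean on these libraries where they do the work, as an engineer would, in place of code of your own. Each camera call takes 0.05 s, during which the arm holds its last target. There are 200 camera calls.

### The job

Turn the utensil carousel until its one empty hook points towards the robot's edge of the counter, then hang the potato masher by its handle bar on that hook and let go, so that it hangs freely with the hook still in front. Leave the mug, the pastry cutter and the canister where they stand.

Things in the scene. Friction and masses are not known exactly. Their poses are not given: they have to be found in the camera images.
- stand: Fixed stand of the steel utensil carousel: round foot 140 mm across, 16 mm thick, and a post 16 mm across. Origin: centre of the foot's underside, on the counter; post and turning axis rise straight above it. Its axes stay parallel to the room's; its -x points to the robot's edge of the counter.
- hub (a point): Centre of the turning head, on the axis, 260 mm above the counter. Hub 32 mm across; the ball on it tops out 28 mm above this point. At this height four level arms (round bar 8 mm thick) run out, 90 degrees apart. Three hold black utensils that stay on them, hanging 78 mm from the axis to 215 mm below; counterclockwise from above: empty hook, ladle, slotted turner, whisk.
- carousel (a joint): Angle of the head, rad, counterclockwise positive from above. 0: the empty hook points to +x, away from the robot; pi or -pi: to -x, the robot's edge of the counter. Starts between -1.35 and 1.35. Turns either way round past pi, no stops, with a light drag of 0.07 N m (1.2 N at 60 mm from the axis), and stays where it is left; pushing any arm sideways turns it.
- free_hook (a point): Point on the centre line of the empty hook's arm, 75 mm from the turning axis, 260 mm above the counter; x points outward along the arm, z up. The arm is level out to 88 mm from the axis, then turns up into a tip that ends 102 mm from the axis, its top 20 mm above the arm's centre line. A hung bar rests on the arm inside this tip.
- masher: Potato masher, about 180 g, upright on its plate: round pierced steel plate 72 mm across, 5 mm thick; two upright rods 8 mm thick at y = +21 and -21 mm; across their tops a black bar 18 mm thick, 54 mm long, along y. The window under the bar is 34 mm wide, 111 mm high, open along x. Origin: centre of the underside. Can be gripped from above over the bar's two ends (54 mm, along y).
- masher_bar (a point): Centre of the masher's handle bar, 125 mm above its underside; same axes as the masher. Hung on the hook it is 13 mm above the arm's centre line.
- cutter: Bystander: steel pastry cutter, a ring 64 mm across and 30 mm high with a thin wire arch over it, 62 mm high in all. Origin: centre of the underside.
- mug: Bystander: white mug, 80 mm across, 90 mm high, handle at its +y side. Origin: centre of the underside.
- canister: Bystander: grey round storage canister, 90 mm across, 120 mm high. Origin: centre of the underside.
Not all that is in view belongs to the job. What is shaped like the masher but green is not meant.

How it is judged (in metres and radians):
On the way:
1. the empty hook points towards the robot's edge of the counter (within about 40 degrees) (x of free_hook in the frame of stand below -0.0575 m), for 0.2 s.
At the end, for the whole second after the job is handed in: The empty hook points to the robot's edge of the counter within about 40 degrees, and the masher hangs on it, released and at rest: its handle bar lies across the arm of that hook, inside the upturned tip, centred on it within 20 mm, and the masher hangs within 20 degrees of upright (x of free_hook in the frame of stand below -0.0575 m and x of masher_bar in the frame of free_hook between -0.045 and 0.02 m and y of masher_bar in the frame of free_hook between -0.02 and 0.02 m and z of masher_bar in the frame of free_hook between 0.008 and 0.022 m and angle between masher's own z axis and vertical below 0.35 rad and contact force between masher and stand above 0.4 N and linear speed of masher below 0.06 m/s); the robot touches nothing.
It fails at once if the pastry cutter is moved more than 30 mm (distance of cutter from where it was at the start of the episode above 0.03 m).
It fails at once if the mug is moved more than 30 mm (distance of mug from where it was at the start of the episode above 0.03 m).
It fails at once if the canister is moved more than 30 mm (distance of canister from where it was at the start of the episode above 0.03 m).
It also fails if it takes over 58 s, if anything falls off the work surface, if the arm or the gripper's body presses on something with over 40 N, if the wrist force passes 120 N, or if a joint passes its speed limit or range.

## Working session

There is one attempt and no reset: what is moved stays moved. The work goes in short steps, Python scripts to look and compute and a tool call to move; the robot and the scene stay as the last step left them, time stands still between calls to the robot, and variables do not carry over. Pictures are saved under pics/ and viewed, at most 10 in all, crops included, and the job is handed in when it is done.

Besides the shell and the picture viewer there is one more tool, called after ">>>" as name(argument=value, ...) on one line, values as JSON. send_rows: Moves the arm, as the interface text tells. Its arguments: {"type":"object","properties":{"targets":{"type":"string"},"newtons":{"type":"number"}},"required":["targets"]}

```bash
mkdir -p pics; python3 - <<'E'
from workcell import bot,camera,camera_model
import cv2
for n in("side","top"):
    cv2.imwrite(f"pics/{n}0.png",camera(n)); m=camera_model(n); print(n,m["K"],m["pose"])
print(bot.get_obs(),bot.hold_point_z)
E
```

```text
side [[594.75603456   0.         332.12601832]
 [  0.         594.75603456 232.00754752]
 [  0.           0.           1.        ]] [[-0.68924566 -0.47621215  0.54604249 -0.21225365]
 [-0.72452695  0.45411821 -0.51849527  0.65930531]
 [-0.00105409 -0.75299312 -0.65802754  1.04632913]
 [ 0.          0.          0.          1.        ]]
top [[511.49675298   0.         324.13099671]
 [  0.         511.49675298 235.84004809]
 [  0.           0.           1.        ]] [[-0.01483874 -0.98722034  0.15866888  0.35764675]
 [-0.99978367  0.01233605 -0.01674643 -0.03755928]
 [ 0.01457507 -0.15888305 -0.98718982  1.35950205]
 [ 0.          0.          0.          1.        ]]
{'time': 0.1, 'q': array([-6.77234140e+01,  5.00872431e+00,  1.00384471e+01,  9.51006666e+01,
       -1.65687796e-03,  8.99989487e+01]), 'qd': array([-0.02880053, -0.01475452,  0.15692558, -0.03438877,  0.07069219,
       -0.04773676]), 'joint_efforts': array([-7.63739972e-04, -5.21561015e+01,  4.65651834e+01,  1.61734514e-02,
       -5.40579583e-05, -1.59609806e-05]), 'ee_pos': array([ 0.20840326, -0.50875346,  0.23064164]), 'tcp_rot': array([-1.79929056e+02,  1.65557493e-03,  2.22776394e+01]), 'wrist_force': array([-0.36396902,  0.9636184 , -0.73486542]), 'torque': array([-0.03435058, -0.04450737,  0.01638361]), 'grasp_force': 0.0, 'opening': 0.08525678190056578} 0.0187
```

View pics/side0.png

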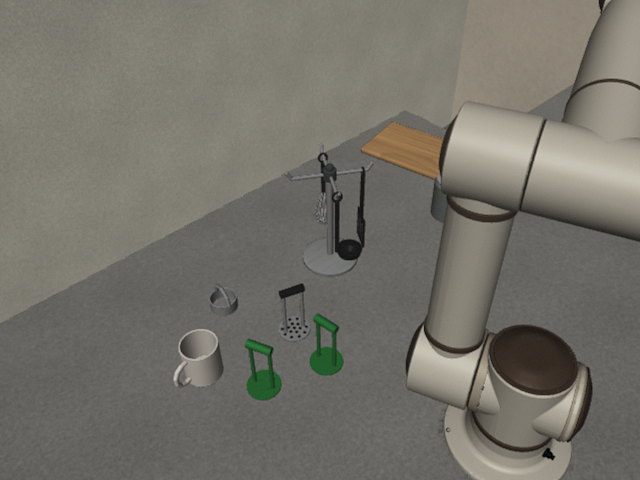

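View pics/top0.png

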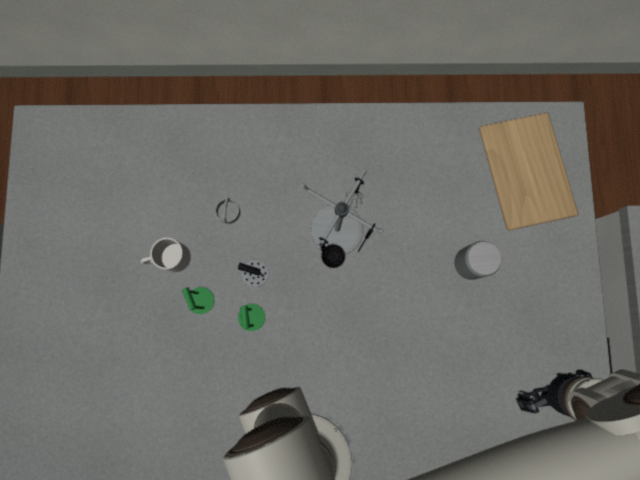

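```bash
cat > h.py <<'E'
import numpy as np
from workcell import camera_model
def at(n,u,v,z):
    m=camera_model(n);K=m["K"];T=m["pose"]
    d=T[:3,:3]@np.linalg.inv(K)@[u,v,1];o=T[:3,3]
    return o+d*(z-o[2])/d[2]
def px(n,p):
    m=camera_model(n);T=m["pose"];c=T[:3,:3].T@(np.array(p)-T[:3,3]);q=m["K"]@c
    return q[:2]/q[2]
E
python3 - <<'E'
import cv2,numpy as np
t=cv2.imread("pics/top0.png");s=cv2.imread("pics/side0.png")
a=cv2.resize(t[160:320,210:400],None,fx=4,fy=4,interpolation=cv2.INTER_CUBIC)[:600]
b=cv2.resize(s[140:350,190:400],(600,600),interpolation=cv2.INTER_CUBIC)
cv2.imwrite("pics/a.png",a);cv2.imwrite("pics/b.png",b)
E
```

```text
(no output)
```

View pics/a.png

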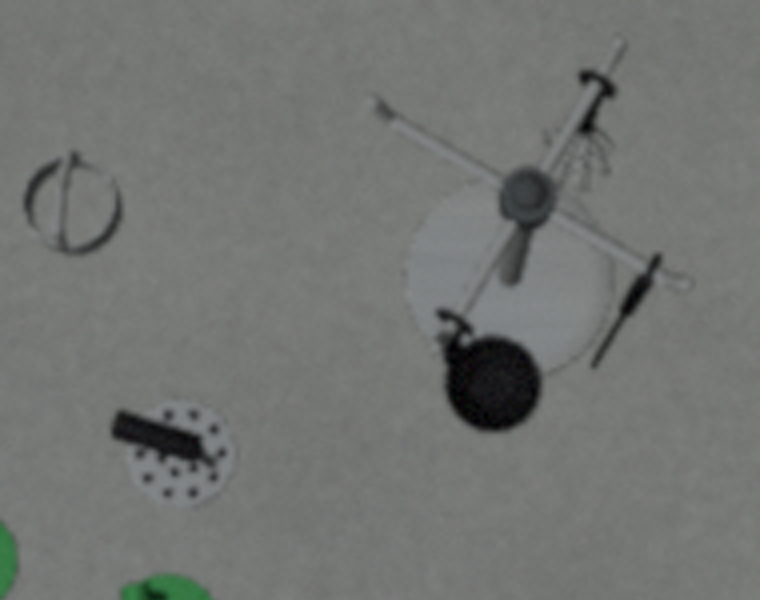

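View pics/b.png

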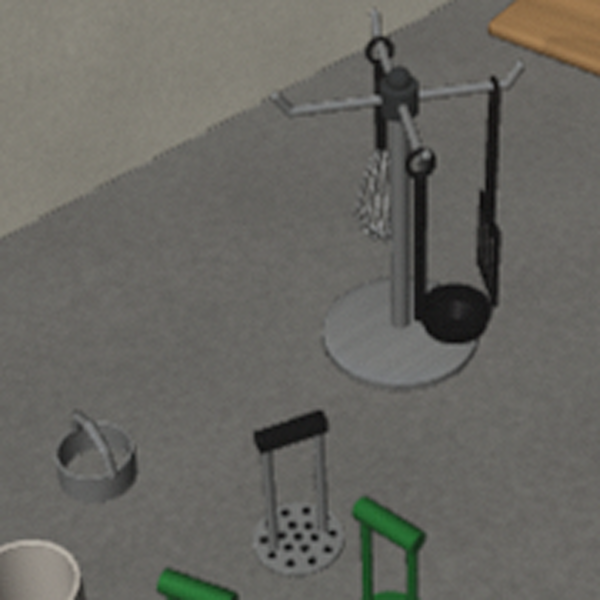

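```bash
python3 - <<'E'
from h import *
f=np.round
for n,u,v,z in [("top",341.75,207.5,.288),("top",337.5,230,.016),("top",303,185.25,.28),("top",381.5,231,.28),("top",249.5,268.75,.13),("top",255.5,273.5,.005),("side",291.9,290.9,.125),("side",294.3,328.3,.005),
 ("top",210+114/4,160+424/4,.13),("top",210+202/4,160+448/4,.13),("side",190+262/2.857,140+441/2.857,.125),("side",190+321/2.857,140+423/2.857,.125),("side",330,257,.016),("top",228,211,0.0),("top",482,259,.12),("top",168,255,.09),("top",253,317,.005),("top",203,300,.005),("top",248,317,.12)]:
    print(n,u,v,f(at(n,u,v,z),3))
E
```

```text
top 341.75 207.5 [ 0.591 -0.094  0.288]
top 337.5 230 [ 0.589 -0.096  0.016]
top 303 185.25 [ 0.643 -0.012  0.28 ]
top 381.5 231 [ 0.54  -0.179  0.28 ]
top 249.5 268.75 [0.477 0.122 0.13 ]
top 255.5 273.5 [0.477 0.123 0.005]
side 291.9 290.9 [0.474 0.125 0.125]
side 294.3 328.3 [0.472 0.127 0.005]
top 238.5 266.0 [0.484 0.149 0.13 ]
top 260.5 272.0 [0.469 0.096 0.13 ]
side 281.70458522926145 294.3577178858943 [0.481 0.147 0.125]
side 302.355617780889 288.0574028701435 [0.465 0.104 0.125]
side 330 257 [ 0.577 -0.083  0.016]
top 228 211 [0.647 0.199 0.   ]
top 482 259 [ 0.495 -0.444  0.12 ]
top 168 255 [0.518 0.33  0.09 ]
top 253 317 [0.363 0.128 0.005]
top 203 300 [0.409 0.259 0.005]
top 248 317 [0.363 0.126 0.12 ]
```

>>> send_rows(targets="0 0 -60 10 255; 0 0 -120 20 255; 0 0 -130 22.3 255; 0 0 -130 22.3 255; 0 0 -130 22.3 255", newtons=40)

```text
time: 0.72
ee_pos: [0.2084, -0.5089, 0.3599]
tcp_rot: [-179.9, 0.0, 0.0]
wrist_force: [0.7, -0.5, -0.4]
opening: 0.0002
grasp_force: 0.0
```

```bash
python3 - <<'E'
from h import *
for z in (.016,.288): print(px("side",(.59,-.095,z)))
print(at("side",190+399/2.857,140+77/2.857,.283), at("top",333,256,.06))
E
```

```text
[330.01508376 252.2295776 ]
[329.60222495 163.23867305]
[ 0.58466966 -0.0901031   0.283     ] [ 0.51400269 -0.081516    0.06      ]
```

>>> send_rows(targets="110 -107 0 0 255; 220 -214 0 0 255; 330 -320 0 0 255; 440 -427 0 0 255; 440 -427 0 0 255; 440 -427 0 0 255; 440 -427 0 0 255; 440 -427 0 0 255; 440 -427 0 0 255; 440 -427 0 0 255; 440 -427 0 0 255; 440 -427 0 0 255; 440 -427 0 0 255; 440 -427 0 0 255; 440 -427 0 0 255; 440 -427 0 0 255")

```text
time: 2.72
ee_pos: [0.6484, -0.0824, 0.3616]
tcp_rot: [180.0, -0.0, -0.0]
wrist_force: [0.1, 0.1, -0.7]
opening: -0.0
grasp_force: 0.0
```

```bash
python3 - <<'E'
from workcell import camera
import cv2,numpy as np
a=camera("top")[120:320,220:460];b=camera("side")[100:300,220:460]
cv2.imwrite("pics/c.png",cv2.resize(np.hstack([a,b]),(800,333),interpolation=cv2.INTER_CUBIC))
E
```

```text
(no output)
```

View pics/c.png

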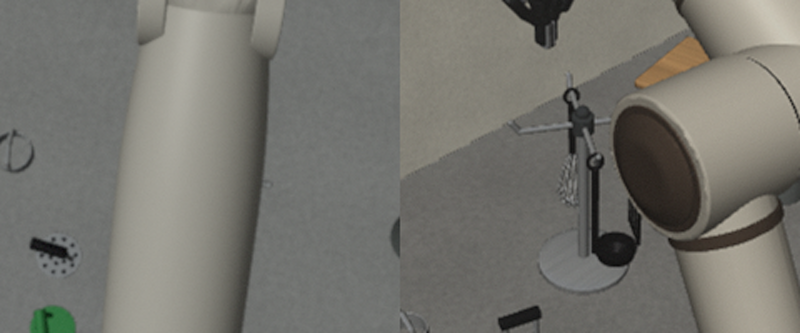

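>>> send_rows(targets="0 0 40 0 255; 0 0 80 0 255; 0 0 115 0 255; 0 0 115 0 255; 0 0 115 0 255")

```text
time: 3.45
ee_pos: [0.649, -0.0822, 0.2482]
tcp_rot: [180.0, -0.1, -0.0]
wrist_force: [-0.6, -0.7, -0.1]
opening: 0.0
grasp_force: 0.0
```

```bash
python3 - <<'E'
import numpy as np
for p in range(15,167,8):
    a=np.radians(p);print(p,round(590+60*np.cos(a)-648.4,0),-round(-95+60*np.sin(a)+82.4,0))
E
```

```text
15 -0.0 -3.0
23 -3.0 -11.0
31 -7.0 -18.0
39 -12.0 -25.0
47 -17.0 -31.0
55 -24.0 -37.0
63 -31.0 -41.0
71 -39.0 -44.0
79 -47.0 -46.0
87 -55.0 -47.0
95 -64.0 -47.0
103 -72.0 -46.0
111 -80.0 -43.0
119 -87.0 -40.0
127 -95.0 -35.0
135 -101.0 -30.0
143 -106.0 -24.0
151 -111.0 -16.0
159 -114.0 -9.0
```

>>> send_rows(targets="-3 -11 2 0 255; -7 -18 2 0 255; -12 -25 2 0 255; -17 -31 2 0 255; -24 -37 2 0 255; -31 -41 2 0 255; -39 -44 2 0 255; -47 -46 2 0 255; -55 -47 2 0 255; -64 -47 2 0 255; -72 -46 2 0 255; -80 -43 2 0 255; -87 -40 2 0 255; -95 -35 2 0 255; -101 -30 2 0 255; -106 -24 2 0 255; -111 -16 2 0 255; -114 -9 2 0 255; -115 -6 2 0 255; -115 -6 2 0 255")

```text
time: 5.95
ee_pos: [0.5335, -0.0764, 0.2442]
tcp_rot: [180.0, 0.0, -0.1]
wrist_force: [0.7, -0.3, -0.1]
opening: 0.0001
grasp_force: 0.0
```

>>> send_rows(targets="0 -15 0 0 255; 0 -15 -50 0 255; 0 -15 -100 0 255; -30 -70 -100 8 0; -57 -130 -100 16 0; -57 -199 -100 16 0; -57 -199 -100 16 0; -57 -199 -100 16 0; -57 -199 -100 16 0; -57 -199 -100 16 0")

```text
time: 7.2
ee_pos: [0.4414, -0.076, 0.3442]
tcp_rot: [-177.3, 0.1, -11.4]
wrist_force: [0.1, -1.6, -0.4]
opening: 0.0854
grasp_force: 0.0
```

```bash
python3 - <<'E'
from workcell import camera
import cv2,numpy as np
a=camera("top")[130:290,260:420];b=camera("side")[130:290,250:410]
cv2.imwrite("pics/d.png",cv2.resize(np.hstack([a,b]),(800,400),interpolation=cv2.INTER_CUBIC))
E
```

```text
(no output)
```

View pics/d.png

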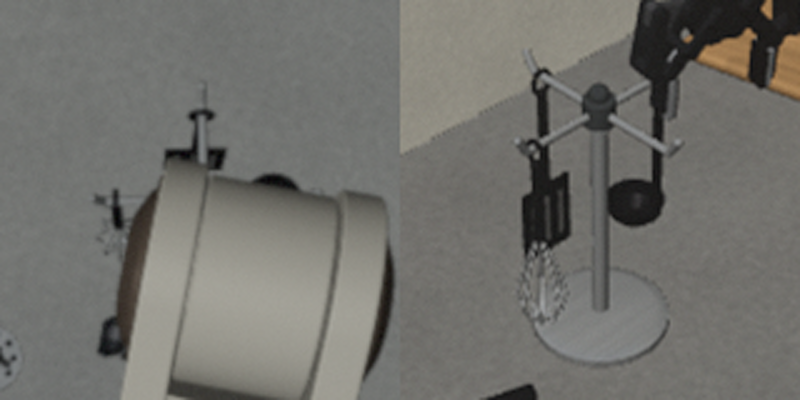

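```bash
python3 - <<'E'
from workcell import bot
o=bot.get_obs();print(o)
E
```

```text
{'time': 7.3, 'q': array([-11.50317022,  -4.61552753,  13.3705062 , 108.10042281,
         2.71168074, 179.94462118]), 'qd': array([-0.11859878,  0.29073512,  0.2000485 , -0.15032266,  0.08276685,
       -0.09482375]), 'joint_efforts': array([-1.28730090e-02, -3.86242998e+01,  4.34629548e+01,  6.81376923e-02,
        1.43946712e-01,  1.32009256e-03]), 'ee_pos': array([ 0.44133601, -0.0760565 ,  0.34429124]), 'tcp_rot': array([-1.77288210e+02,  1.11769046e-01, -1.14478533e+01]), 'wrist_force': array([ 0.83638381,  0.09548571, -0.94713861]), 'torque': array([-0.02174094,  0.02576492,  0.03294461]), 'grasp_force': 0.0, 'opening': 0.0850431394334012}
```

>>> send_rows(targets="0 0 0 -10 0; 0 0 0 -20 0; 0 0 0 -30 0; 0 0 0 -40 0; 0 0 0 -40 0")

```text
time: 7.92
ee_pos: [0.4414, -0.0761, 0.3442]
tcp_rot: [-177.8, -1.7, 28.4]
wrist_force: [-0.1, -0.5, -0.1]
opening: 0.0855
grasp_force: 0.0
```

```bash
cat >> h.py <<'E'
from scipy.spatial.transform import Rotation as Ro
from workcell import bot
def shift(p,yaw=None):
    o=bot.get_obs();R=Ro.from_euler("xyz",o["tcp_rot"],degrees=True)
    print("tcp",np.round(o["ee_pos"],4),np.round(o["tcp_rot"],1))
    print("shift",np.round(1000*R.inv().apply(np.array(p)-o["ee_pos"]),1), "turn",None if yaw is None else (o["tcp_rot"][2]-yaw+180)%360-180)
E
python3 - <<'E'
from h import *
shift((.476,.123,.2),164)
E
```

```text
tcp [ 0.4414 -0.0761  0.3442] [-177.8   -1.7   28.4]
shift [ 121.  -153.   153.6] turn -135.5570891835992
```

>>> send_rows(targets="30 -38 10 -10 0; 60 -76 10 -20 0; 90 -115 10 -30 0; 121 -153 50 -40 0; 121 -153 100 -50 0; 121 -153 153 -60 0; 121 -153 153 -70 0; 121 -153 153 -80 0; 121 -153 153 -90 0; 121 -153 153 -100 0; 121 -153 153 -110 0; 121 -153 153 -120 0; 121 -153 153 -130 0; 121 -153 153 -135.5 0; 121 -153 153 -135.5 0; 121 -153 153 -135.5 0")

```text
time: 9.93
ee_pos: [0.4757, 0.123, 0.2007]
tcp_rot: [177.3, -0.3, 163.8]
wrist_force: [0.6, -0.1, -0.2]
opening: 0.0856
grasp_force: 0.0
```

```bash
python3 - <<'E'
from workcell import camera
from h import *
import cv2
a=camera("top");b=camera("side")
cv2.imwrite("pics/top1.png",a);cv2.imwrite("pics/side1.png",b)
cv2.imwrite("pics/e.png",np.hstack([cv2.resize(a[150:310,210:410],(500,400),interpolation=3),cv2.resize(b[200:360,220:340],(300,400),interpolation=3)]))
shift((.476,.124,.103),164)
E
```

```text
tcp [0.4757 0.123  0.2007] [177.3  -0.3 163.9]
shift [-0.6 -3.5 97.7] turn -0.09960602969005095
```

View pics/e.png

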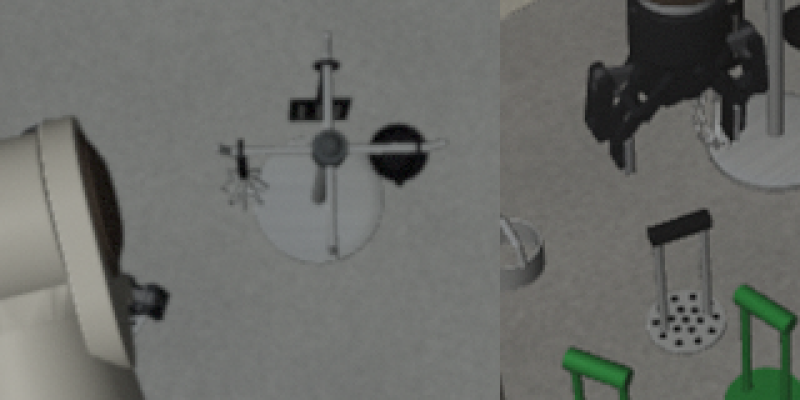

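>>> send_rows(targets="0 -1 30 0 0; 0 -2 60 0 0; 0 -3 85 0 0; 0 -3 97 0 0; 0 -3 97 0 0; 0 -3 97 0 200; 0 -3 97 0 200; 0 -3 97 0 200; 0 -3 97 0 200", newtons=40)

```text
time: 11.15
ee_pos: [0.4763, 0.1247, 0.1051]
tcp_rot: [177.3, -0.2, 164.0]
wrist_force: [-0.2, -0.7, 5.7]
opening: 0.0533
grasp_force: 41.8
```

```bash
python3 - <<'E'
from h import *
for u,v,z in((343.2,250.8,.28),(342,208.8,.288),(341.2,165.2,.28)): print(at("top",u,v,z))
E
```

```text
[ 0.49838919 -0.09599234  0.28      ]
[ 0.5880295  -0.09487116  0.288     ]
[ 0.6871872  -0.09553515  0.28      ]
```

>>> send_rows(targets="0 0 -30 0 200; 0 0 -70 0 200; 0 0 -120 0 200; 0 0 -170 0 200; 0 0 -195 0 200; 0 0 -195 0 200; 0 0 -195 0 200", newtons=60)

```text
time: 12.02
ee_pos: [0.4739, 0.1155, 0.2972]
tcp_rot: [177.3, -0.4, 164.0]
wrist_force: [1.4, -0.8, -1.1]
opening: 0.0527
grasp_force: 63.2
```

```bash
python3 - <<'E'
from h import *
shift((.430,-.095,.30),180)
E
```

```text
tcp [0.4739 0.1155 0.2972] [177.3  -0.4 164. ]
shift [ -15.6 -214.1  -12.9] turn -15.961088898793776
```

>>> send_rows(targets="-4 -30 -2 -4 200; -8 -70 -4 -8 200; -12 -110 -6 -12 200; -15 -150 -9 -16 200; -15 -190 -11 -16 200; -15 -214 -13 -16 200; -15 -214 -13 -16 200; -15 -214 -13 -16 200; -15 -214 -13 -16 200")

```text
time: 13.15
ee_pos: [0.4297, -0.094, 0.3009]
tcp_rot: [177.3, 0.4, -179.9]
wrist_force: [0.5, -0.5, -1.5]
opening: 0.0528
grasp_force: 63.5
```

```bash
python3 - <<'E'
from workcell import camera
from h import *
import cv2
a=camera("top");b=camera("side")
cv2.imwrite("pics/f.png",np.hstack([cv2.resize(a[180:340,260:420],(400,400),interpolation=3),cv2.resize(b[130:290,260:420],(400,400),interpolation=3)]))
shift((.525,-.095,.30),180)
E
```

```text
tcp [ 0.4297 -0.0941  0.3011] [ 177.3    0.4 -179.9]
shift [-95.3  -1.1   1.8] turn 0.09042815598388643
```

View pics/f.png

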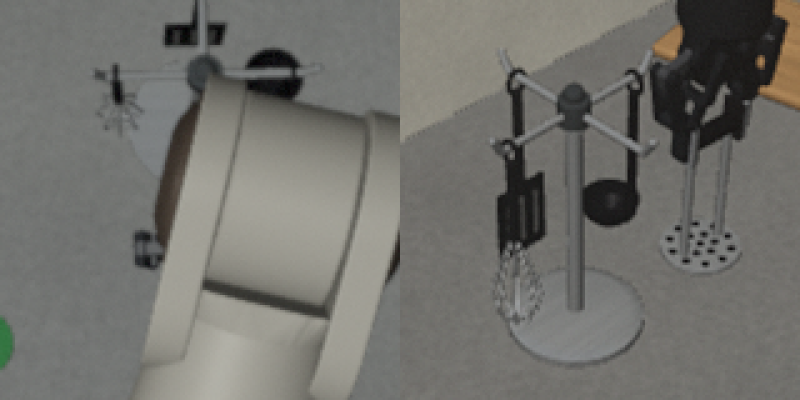

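>>> send_rows(targets="-15 0 0 0 200; -30 0 0 0 200; -45 0 0 0 200; -60 0 0 0 200; -75 0 0 0 200; -90 0 0 0 200; -95 -1 0 0 200; -95 -1 0 0 200; -95 -1 0 0 200")

```text
time: 14.38
ee_pos: [0.5243, -0.0957, 0.3022]
tcp_rot: [177.3, 0.4, -180.0]
wrist_force: [0.6, -0.6, -1.7]
opening: 0.0531
grasp_force: 63.5
```

```bash
python3 - <<'E'
from workcell import camera
from h import *
import cv2
b=camera("side")
cv2.imwrite("pics/g.png",cv2.resize(b[130:260,270:400],(600,600),interpolation=3))
shift((.525,-.095,.253),180)
E
```

```text
tcp [ 0.5242 -0.0957  0.3023] [ 177.3    0.5 -180. ]
shift [-0.4 -1.6 49.3] turn 0.012317143771610972
```

View pics/g.png

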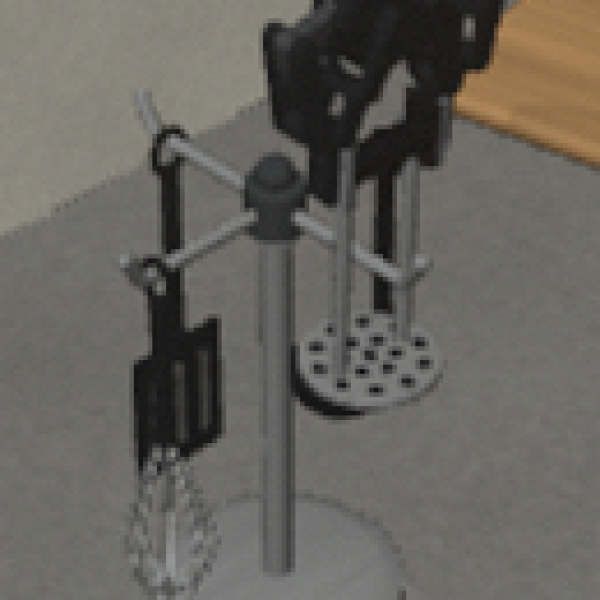

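>>> send_rows(targets="0 -1 10 0 200; 0 -1 20 0 200; 0 -1 30 0 200; 0 -1 38 0 200; 0 -1 42 0 200; 0 -1 45 0 200; 0 -1 45 0 200")

```text
time: 15.3
ee_pos: [0.5249, -0.0946, 0.257]
tcp_rot: [177.3, 0.4, -180.0]
wrist_force: [0.1, 0.5, -1.2]
opening: 0.0531
grasp_force: 63.5
```

>>> send_rows(targets="0 0 2 0 200; 0 0 3 0 200; 0 0 4 0 200; 0 0 4 0 200")

```text
time: 15.8
ee_pos: [0.5249, -0.0944, 0.253]
tcp_rot: [177.3, 0.4, -180.0]
wrist_force: [-0.3, 0.8, -2.2]
opening: 0.053
grasp_force: 63.5
```

>>> send_rows(targets="0 0 1 0 200; 0 0 2 0 200; 0 0 2 0 200")

```text
time: 16.18
ee_pos: [0.5251, -0.0944, 0.2523]
tcp_rot: [177.3, 0.5, -180.0]
wrist_force: [-1.6, -1.0, 5.8]
opening: 0.0529
grasp_force: 64.4
```

>>> send_rows(targets="0 0 0 0 85; 0 0 0 0 70; 0 0 0 0 50; 0 0 0 0 20; 0 0 0 0 0; 0 0 0 0 0; 0 0 0 0 0; 0 0 0 0 0; 0 0 0 0 0; 0 0 0 0 0")

```text
time: 17.42
ee_pos: [0.525, -0.0943, 0.251]
tcp_rot: [177.3, 0.4, -180.0]
wrist_force: [0.5, 0.1, 0.4]
opening: 0.0859
grasp_force: 0.0
```

>>> send_rows(targets="0 0 -10 0 0; 0 0 -25 0 0; 0 0 -50 0 0; 0 0 -100 0 0; 40 0 -130 0 0; 90 0 -130 0 0; 140 0 -130 0 0; 190 0 -130 0 0; 190 0 -130 0 0; 190 0 -130 0 0; 190 0 -130 0 0; 190 0 -130 0 0; 190 0 -130 0 0; 190 0 -130 0 0; 190 0 -130 0 0")

```text
time: 19.3
ee_pos: [0.334, -0.1005, 0.3794]
tcp_rot: [177.3, 0.4, -180.0]
wrist_force: [0.0, -1.0, 0.1]
opening: 0.0855
grasp_force: 0.0
```

```bash
python3 - <<'E'
from workcell import camera
from h import *
import cv2
a=camera("top");b=camera("side")
cv2.imwrite("pics/k.png",np.hstack([cv2.resize(a[180:300,280:400],(400,400),interpolation=3),cv2.resize(b[130:260,270:400],(400,400),interpolation=3)]))
E
```

```text
(no output)
```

View pics/k.png

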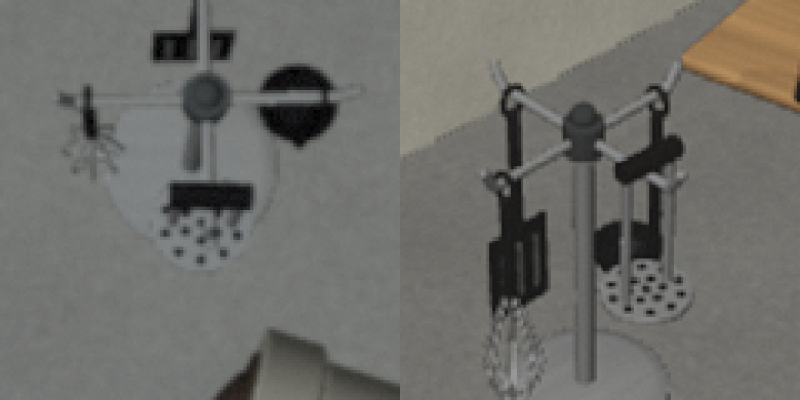

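The picture shows the masher hanging upright on the front hook. Its bar, at about (211,196) in the left crop, is centred on the arm. I'll let it settle and then hand in.

>>> send_rows(targets="0 0 0 0 0; 0 0 0 0 0; 0 0 0 0 0; 0 0 0 0 0; 0 0 0 0 0; 0 0 0 0 0; 0 0 0 0 0; 0 0 0 0 0; 0 0 0 0 0; 0 0 0 0 0; 0 0 0 0 0; 0 0 0 0 0; 0 0 0 0 0; 0 0 0 0 0; 0 0 0 0 0; 0 0 0 0 0; 0 0 0 0 0; 0 0 0 0 0; 0 0 0 0 0; 0 0 0 0 0")

```text
time: 21.9
ee_pos: [0.334, -0.1005, 0.3795]
tcp_rot: [177.3, 0.4, -180.0]
wrist_force: [-0.3, -1.1, 0.5]
opening: 0.0855
grasp_force: 0.0
```

```bash
python3 - <<'E'
from workcell import camera,ticket
import cv2,numpy as np
a=camera("side").astype(int)
for i in range(3):
    b=camera("side").astype(int);print(np.abs(b-a)[130:260,270:400].mean());a=b
print(ticket.job_done())
E
```

```text
1.384240631163708
1.3776331360946745
1.3768836291913216
the job is handed in; nothing more can be done
None
```

I turned the empty hook to face the robot's edge, hung the masher on it by its bar and let go, then handed the job in at about 22 s. The last view showed it hanging upright and centred with the gripper clear; no verdict came back.

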